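# Set and lock an adjustable plate nest

## Task

Set the nest's width: push the crank round clockwise, click by click, until its pointer stands at the ball-headed pin and the sprung pawl has caught in that tooth. Then push the spring clip sideways along its guide until it snaps fully home in the groove of the crank's shaft. Let go of everything, and do not shift the loose plates, vial or thumbscrew around it.

Things in the scene. Friction and masses are not known exactly. Their poses are not given: they have to be found in the camera images.
- nest: Dark base plate (325 x 176 x 12 mm) of an adjustable plate nest, fixed to the deck. Origin: on the vertical crank axis, at table level; z up; x runs from the crank towards the white plate nest (walls 34 mm above the table, corner posts 40 mm). It spans x -110 to +215 mm, y +-88 mm. All angles here: seen from above, counter-clockwise from the nest's x axis.
- shaft_groove (a point): Centre of the groove (14 mm diameter, 45 to 53 mm above the table) of the fixed steel shaft (18 mm diameter, top 61 mm above the table) on the crank axis. The clip's black guide stands at nest x -103 to -65 mm, y +-19 mm, its rails 54 mm above the table.
- crank (a joint): Turn of crank and 18-tooth ratchet wheel (40 mm radius), rad, 0 to 3.84, growing clockwise. At q the peg stands at angle 1.222 - q, the pointer opposite at 4.363 - q. The pawl catches at each multiple of 0.349; it drops once the crank is pushed about 0.03 to 0.06 past a tooth; let go, a return spring (1 to 5 N at the peg) turns it back onto that tooth. The pawl blocks further turning back.
- crank_peg (a point): Point on the axis of the crank's white upright peg (12 mm diameter, from 34 to 74 mm above the table, 42 mm from the crank axis), 60 mm above the table. The peg can be pushed round from behind.
- pointer (a point): Point 11 mm beyond the tip of the crank's pointer, 66 mm from the crank axis, 31 mm above the table: it lies over a pin's axis when the pointer stands at that pin. The pointer arm lies 27 to 35 mm above the table.
- ball_pin_head (a point): Centre of the ball (15 mm diameter) of the one tall ball-headed steel pin, 34.5 mm above the table, top 42 mm, fixed in the base plate. It stands 66 mm from the crank axis in one of three places, at 70, 110 or 150 degrees; the other two places hold low flat plugs (11 mm diameter, 4 mm high). It marks the chosen tooth.
- pawl (a joint): Angle of the sprung steel pawl, rad: 0 when fully down in a tooth, about 0.2 on a tooth's crest, up to 0.6 lifted. Lifted out, it lets the crank spring back to its start (the way back if the crank went too far).
- pawl_tail (a point): Middle of the pawl's small white release pin (10 mm diameter, top 33 mm above the table) at the end of its tail, 30 mm above the table. Pushing it towards the nest's +y lifts the pawl out of the wheel.
- clip (a joint): Travel of the flat steel spring clip (5 mm thick, 47 to 52 mm above the table) in its guide, m: 0 drawn back, 0.032 fully home, moving along the nest's +x towards the shaft. Its two prongs meet the groove at about 0.018, spread against a peak of about 6 N near 0.020 and then snap shut behind the shaft.
- clip_tab (a point): Centre of the rear face (facing the nest's -x) of the clip's upright tab: 28 mm wide across, 5 mm thick, from 47 to 77 mm above the table, this point 65 mm up. At clip value c it lies at nest x = c - 0.0795 m, y = 0. Push it towards the nest's +x; behind it the guide rails reach 54 mm above the table.
- microplate: Loose white 96-well plate, 85 x 127 x 15 mm, beside the nest; leave alone. Origin: centre of underside.
- deep_plate: Loose white deep-well plate, 85 x 127 x 42 mm, on the other side of the nest; leave alone. Origin: centre of underside.
- vial: Loose amber vial, 20 mm diameter, 35 mm high, standing on the base plate; leave alone. Origin: centre of underside.
- thumbscrew: Loose steel thumbscrew standing on its 20 mm head, 21 mm high, on the base plate; leave alone. Origin: centre of underside.

How it is judged:
By the outcome, as a careful person would: the job done as asked, in the order asked, and still so for the second after the job is handed in, with the robot touching nothing.
It also fails if it takes over 72 s, if anything falls off the work surface, if the arm or the gripper's body presses on something with over 40 N, if the wrist force passes 120 N, or if a joint passes its speed limit or range.

## Robot

A 6-joint arm with a two-finger parallel gripper is mounted at the origin on the work surface. World frame = base frame: x ahead of the robot, y to its left, z up, the work surface at z = 0. Lengths are in m, angles in rad, forces in N, time in s.
With the tool pointing down it reaches from about 0.3 to 0.775 m from the base axis. Payload 14.6 kg.
Tool frame: the origin (TCP) lies on the centre line of the jaws, within the pads' length; the fingertips stand 19 mm ahead of it and the grasp point (between the pads) is the TCP; y points along the fingers, x is the direction in which the jaws open and shut, and the axes are right-handed (so a half turn about y gives the same grasp; the last joint's range is limited). The gripper opens to 94 mm and grips with 3 to 60 N. Pads are 16 mm wide; open, the fingers measure 119 mm over their backs; the gripper's body (75 mm by 177 mm) begins 78 mm behind the grasp point.
Start: joints at [-1.397, 0.3, 1.521, -0, 1.321, -0.067], TCP at [0.131, -0.534, 0.202] pointing down, gripper open.
Joint ranges: [-3.03, 3.03], [-0.79, 2.21], [0.23, 2.52], [-1.04, 4.18], [0, 3.07], [-2.55, 2.55]. Speed limits (rad/s): [2.22, 2.22, 2.57, 3.14, 3.14, 3.14].

## Interface

Orientations are given as [roll, pitch, yaw] about the fixed x, y, z axes, in that order (R = Rz(yaw) Ry(pitch) Rx(roll)).
In Python, from station import ctrl, optics gives the robot as it stands.
- The arm moves only by the tool jog_arm, never from a script. Its argument "targets" is a list of rows, each a list of 3 entries, a list of its own where there are three numbers: the finger opening in cm, from 0 to 9.4, then the shift along the tool's x, y, z in cm, then the turn about the tool's y in rad. A call has 1 to 10 rows; each row is the pose to reach, as a shift and turn from the pose commanded when the call began, along the tool's axes at that moment; what a row does not reach only later rows make up. A row lasts 1/10 s, in which the tool goes at most 50 mm and 8.59 degrees, less where a joint would pass 70% of its speed; a pose out of reach is approached as far as the arm can. A call with a gripper value outside its range is refused whole. The fingers move at their own pace and stop on an object; "grip_force" is the grip in N (left out, the last holds). Time passes only in rows, so rows that repeat a pose let the fingers close. It gives the time, the measured TCP pose, the force and the opening at its end, in the units of the state.
- ctrl.get_obs(): the state, without advancing time (a new reading comes with each control period).
- optics.camera(name): name is "scene" or "top" or "wrist"; returns a dict with "img" (480x640x3 uint8, red, green, blue), "range_z" (480x640 float32, m along the optical axis (not along the pixel's ray), 0 where there is no reading), "camera_matrix" (3x3 intrinsics, pixels), "k1" (the pictures are not rectified: a ray, as slopes to the right and down, at radius r is drawn at 1 + k1 r^2 times it, then the intrinsics apply), "world_to_cam" (4x4, takes a point from world to camera coordinates); the wrist camera has in their place "mount" (4x4, takes a point from camera to tool coordinates, whose origin is the TCP and whose axes are the tool frame's). Camera axes: x right, y up, looking along -z (the intrinsics and any distortion apply to the point x, -y, -z); pixel columns grow to the right and rows downward; lengths in m; the calibration is good to about 2 mm. A picture is of the moment at which its call begins: read the wrist's pose just before it.
- ctrl.hand_in(): hands the job in, once; it reports no verdict.
The state is a dict: "time_s": time; "qpos": joint angles; "joint_vel": joint speeds; "tau": joint torques, N m; "ee_pos": TCP position; "eef_rot": TCP orientation; "force": force on the tool from outside, world axes, zero at the start; "moment": the same for the moment, N m; "grip_width": finger opening in m.
Only numpy, scipy, OpenCV 4.12 (cv2) and the standard library are available. Lean on these libraries where they do the work, as an engineer would, in place of code of your own. Each camera call takes 0.05 s, during which the arm holds its last target. There are 200 camera calls.

## Working session

There is one attempt and no reset: what is moved stays moved. The work goes in short steps, Python scripts to look and compute and a tool call to move; the robot and the scene stay as the last step left them, time stands still between calls to the robot, and variables do not carry over. Pictures are saved under pics/ and viewed, about 8 in all and at most 12, crops included, and the job is handed in when it is done.

Besides the shell and the picture viewer there is one more tool, called after "Request:" as name(argument=value, ...), one argument or row to a line, values as JSON. jog_arm: Moves the arm, as the interface text tells. Its arguments: {"type":"object","properties":{"targets":{"type":"array","items":{"type":"array"}},"grip_force":{"type":"number"}},"required":["targets"]}

```bash
mkdir -p pics; ls; cat > h.py <<'E'
import numpy as np, cv2
from station import ctrl, optics
from scipy.spatial.transform import Rotation as R
def w2c(c):
    if "world_to_cam" in c: return np.array(c["world_to_cam"])
    o=c["obs"]; T=np.eye(4); T[:3,:3]=rot(o); T[:3,3]=o["ee_pos"]
    return np.linalg.inv(T@np.array(c["mount"]))
def rot(o):
    r=np.array(o["eef_rot"]); return R.from_euler('xyz',r).as_matrix() if r.shape==(3,) else r
def cam(n):
    o=ctrl.get_obs(); c=optics.camera(n); c["obs"]=o; return c
def px(c,p):  # world points -> pixels
    p=np.atleast_2d(p); W=w2c(c); q=p@W[:3,:3].T+W[:3,3]
    s=np.c_[q[:,0]/-q[:,2],-q[:,1]/-q[:,2]]; s=s*(1+c["k1"]*(s**2).sum(1,keepdims=True))
    K=np.array(c["camera_matrix"]); return s@K[:2,:2].T+K[:2,2]
def ray(c,uv):
    K=np.array(c["camera_matrix"]); s=(np.array(uv,float)-K[:2,2])/[K[0,0],K[1,1]]
    t=s.copy()
    for _ in range(20): t=s/(1+c["k1"]*(t@t))
    W=w2c(c); Rt=W[:3,:3].T; return -Rt@W[:3,3], Rt@np.array([t[0],-t[1],-1])
def atz(c,uv,z):
    o,d=ray(c,uv); return o+d*(z-o[2])/d[2]
def cloud(c):
    K=np.array(c["camera_matrix"]); v,u=np.mgrid[:480,:640]
    s=np.stack([(u-K[0,2])/K[0,0],(v-K[1,2])/K[1,1]],-1); t=s.copy()
    for _ in range(20): t=s/(1+c["k1"]*(t**2).sum(-1,keepdims=True))
    z=c["range_z"]; W=w2c(c); q=np.stack([t[...,0]*z,-t[...,1]*z,-z],-1)
    P=(q-W[:3,3])@W[:3,:3]; P[z==0]=np.nan; return P
def save(n,img): cv2.imwrite(f"pics/{n}.png",cv2.cvtColor(np.ascontiguousarray(img),cv2.COLOR_RGB2BGR))
E
python3 - <<'E'
from h import *
o=ctrl.get_obs();print(o)
c=cam("top");save("top1",c["img"]);np.savez("top1",**{k:v for k,v in c.items() if k!="obs"})
print(c["camera_matrix"],c["k1"],c["world_to_cam"])
c=cam("scene");save("scene1",c["img"])
E
```

```text
pics
{'time_s': 0.0, 'qpos': array([-1.39663334e+00,  3.00458788e-01,  1.52161522e+00,  6.66417577e-06,
        1.32071055e+00, -6.65635232e-02]), 'joint_vel': array([-2.12875815e-04,  6.44773012e-04, -1.03441487e-03,  9.46401989e-05,
       -2.78039280e-04, -1.07820296e-03]), 'tau': array([ 1.67595554e-04, -5.31812382e+01, -3.52732265e+01,  7.07774330e-02,
        2.44353869e-02, -1.44768687e-04]), 'ee_pos': array([ 0.13109351, -0.53385559,  0.20127865]), 'eef_rot': array([-1.57071061e+00,  1.18884349e-03, -1.33007142e+00]), 'force': array([ 1.0633867 , -0.0729616 , -0.11876183]), 'moment': array([0.03292094, 0.01640191, 0.01581922]), 'grip_width': 0.09411230972915656}
[[490.9096857    0.         322.42628725]
 [  0.         490.9096857  243.3433294 ]
 [  0.           0.           1.        ]] -0.00015219154723593726 [[ 0.06339825 -0.99797585  0.00498558 -0.01962651]
 [ 0.97067668  0.06282319  0.23203456 -0.62413536]
 [-0.23187809 -0.0098712   0.97269477 -0.80113812]
 [ 0.          0.          0.          1.        ]]
```

View pics/top1.png

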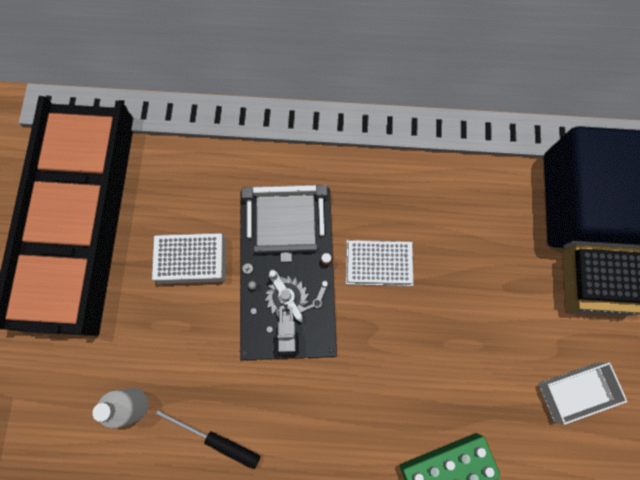

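View pics/scene1.png

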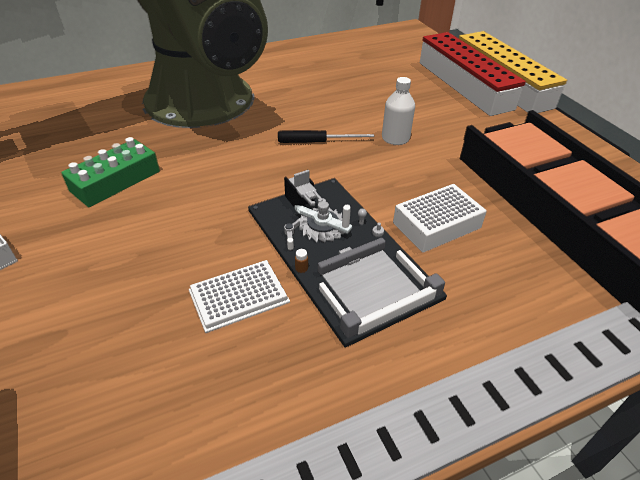

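The top view shows the nest with its x axis pointing up the image. The base plate corners are near (241,187), (328,187), (335,356) and (240,357). The shaft is at (286,296), the peg at about (272,273), and the clip and guide at about (287,335). Next I'll fit the nest pose and zoom in.

```bash
cat > fit.py <<'E'
from h import *
c=dict(np.load("top1.npz"));P=cloud(c);img=c["img"].astype(int)
# dark base plate points at z~12mm
v,u=np.mgrid[:480,:640]
m=(img.max(-1)<75)&(abs(P[...,2]-.012)<.008)&(u>225)&(u<345)&(v>180)&(v<365)
print(m.sum(),np.nanmedian(P[m][:,2]))
pts=np.argwhere(m)[:,::-1]
W=np.array([atz(c,p,.012)[:2] for p in pts])
r=cv2.minAreaRect((W*1000).astype(np.float32));print(r)
(cx,cy),(w,h),a=r
b=cv2.boxPoints(r);e=[b[1]-b[0],b[2]-b[1]];e=max(e,key=np.linalg.norm);e/=np.linalg.norm(e);e*=np.sign(e[0])
yaw=np.arctan2(e[1],e[0]);ax=np.array([cx,cy])-52.5*e
print("yaw",yaw,"axis",ax)
# check: shaft
def n2w(p,ax=ax/1000,yaw=yaw):
    C,S=np.cos(yaw),np.sin(yaw);p=np.atleast_2d(p);return np.c_[ax[0]+C*p[:,0]-S*p[:,1],ax[1]+S*p[:,0]+C*p[:,1],p[:,2]]
big=cv2.resize(c["img"][180:365,225:350],None,fx=4,fy=4,interpolation=cv2.INTER_CUBIC)
def mark(p,col):
    x,y=px(c,n2w(p))[0];cv2.circle(big,(int((x-225+.5)*4),int((y-180+.5)*4)),4,col,1)
for sx,sy in[(-.11,.088),(-.11,-.088),(.215,.088),(.215,-.088)]:mark([sx,sy,.012],(255,0,0))
mark([0,0,.061],(255,0,0))
for d in(70,110,150):
    t=np.radians(d);mark([.066*np.cos(t),.066*np.sin(t),.0345],(0,255,0))
mark([-.0795,0,.077],(255,255,0))
for k in range(0,12):
    t=1.222-.349*k;mark([.042*np.cos(t),.042*np.sin(t),.074],(0,255,255))
save("crop1",big)
E
python3 fit.py
```

```text
8051 0.01106629318357763
((582.1458129882812, 85.68785095214844), (322.41143798828125, 174.44573974609375), 5.712632179260254)
yaw 0.09970428 axis [529.90654373  80.46204472]
```

View pics/crop1.png

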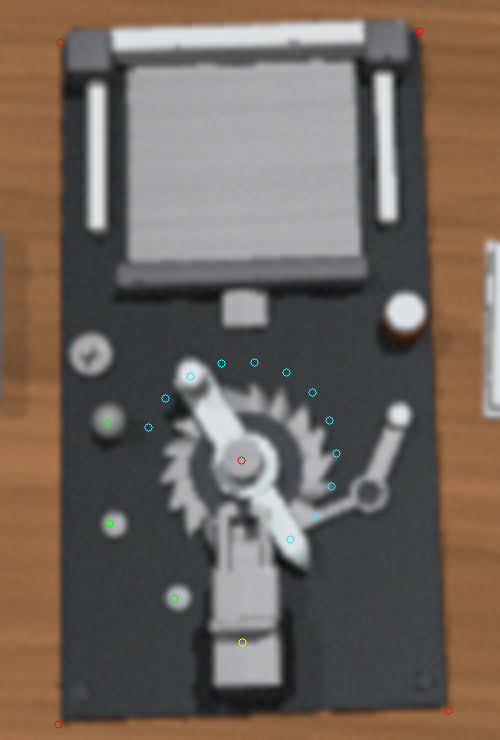

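The top crop shows the shaft at (241,461). The ball pin is at (109,421), which is the 70° place; the plugs are at (115,524) and (178,598). The peg is at (190,374), matching the k=2 marker, so q≈0.70 and the goal is q=π, seven more clicks. Now I'll move over the nest for a closer wrist look.

```bash
python3 - <<'E'
from h import *
c=optics.camera("wrist");print(np.round(c["mount"],3),c["camera_matrix"][0])
E
```

```text
[[ 1.     0.001 -0.001  0.001]
 [-0.001  0.259 -0.966 -0.183]
 [-0.001  0.966  0.259  0.075]
 [ 0.     0.     0.     1.   ]] [364.71355453   0.         315.31951627]
```

Request:
jog_arm(
  targets=[
    [0, [-10, -2, 10], 0.145],
    [0, [-20, -4, 21], 0.145],
    [0, [-30, -5, 32], 0.145],
    [0, [-40, -5, 43], 0.145],
    [0, [-50, -5, 53], 0.145],
    [0, [-50, -5, 53], 0.145],
    [0, [-50, -5, 53], 0.145],
    [0, [-50, -5, 53], 0.145],
    [0, [-50, -5, 53], 0.145],
    [0, [-50, -5, 53], 0.145],
  ],
  grip_force=20,
)

```text
time_s: 1.15
ee_pos: [0.402, -0.1136, 0.2402]
eef_rot: [-1.57, -0.0, -1.475]
force: [0.4, -0.2, -0.2]
grip_width: 0.0174
```

Request:
jog_arm(
  targets=[
    [0, [-5, 0, 4], 0],
    [0, [-10, 0, 8], 0],
    [0, [-15, 0, 12], 0],
    [0, [-18, 0, 14.5], 0],
    [0, [-18, 0, 14.5], 0],
    [0, [-18, 0, 14.5], 0],
    [0, [-18, 0, 14.5], 0],
  ],
)

```text
time_s: 1.85
ee_pos: [0.5283, 0.0776, 0.2394]
eef_rot: [-1.572, -0.0, -1.474]
force: [0.2, -0.5, 0.0]
grip_width: 0.0003
```

```bash
python3 - <<'E'
from h import *
c=cam("wrist");o=c["obs"];print(o["ee_pos"],o["eef_rot"],o["qpos"],o["joint_vel"])
import pickle;pickle.dump(c,open("w1.pkl","wb"))
ax=np.array([.5299,.0805]);yaw=.088
img=c["img"].copy()
def mark(p,col):
    C,S=np.cos(yaw),np.sin(yaw);x,y=px(c,[ax[0]+C*p[0]-S*p[1],ax[1]+S*p[0]+C*p[1],p[2]])[0];print(np.round(p,3),round(x,1),round(y,1));cv2.circle(img,(int(x),int(y)),4,col,1)
mark([0,0,.061],(255,0,0))
mark([-.11,.088,.012],(255,0,0));mark([-.11,-.088,.012],(255,0,0))
for d in(70,110,150):
    t=np.radians(d);mark([.066*np.cos(t),.066*np.sin(t),.0345 if d==70 else .016],(0,255,0))
mark([-.0795,0,.077],(255,255,0))
t=np.radians(30);mark([.042*np.cos(t),.042*np.sin(t),.074],(0,255,255))
save("w1",img)
E
```

```text
[0.52829094 0.07764891 0.23937482] [-1.57197081e+00 -8.87016892e-05 -1.47393958e+00] [ 7.73964736e-02  2.37847739e-01  1.51177788e+00 -1.13322861e-04
  1.39313957e+00  1.55135619e+00] [-0.03038766 -0.02508104  0.01655651 -0.00039387  0.00205248 -0.00556849]
[0.    0.    0.061] 311.4 216.1
[-0.11   0.088  0.012] 239.3 296.0
[-0.11  -0.088  0.012] 383.3 297.1
[0.023 0.062 0.034] 253.5 190.0
[-0.023  0.062  0.016] 257.5 227.2
[-0.057  0.033  0.016] 283.2 256.2
[-0.08   0.     0.077] 310.8 295.5
[0.036 0.021 0.074] 289.4 181.2
```

View pics/w1.png

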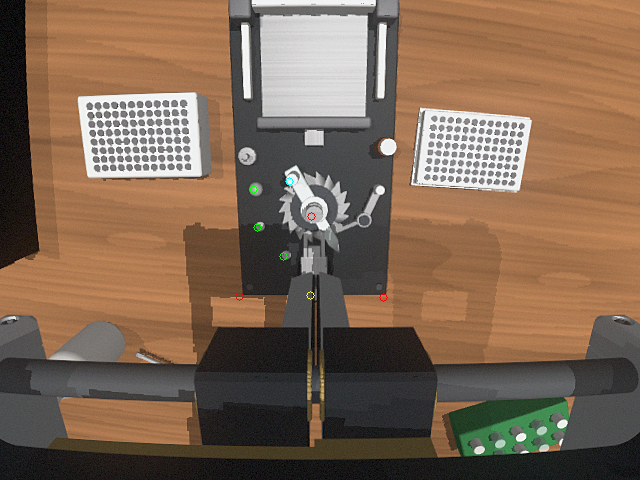

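The wrist view agrees with the model to about 3 px (≈3 mm): ball pin (256,189), plugs (261,227) and (286,256), shaft at roughly (314,211). I'll zoom in once to refine the axis.

```bash
python3 - <<'E'
from h import *
import pickle;c=pickle.load(open("w1.pkl","rb"))
save("w1z",cv2.resize(c["img"][140:270,235:395],None,fx=4.5,fy=4.5,interpolation=cv2.INTER_CUBIC))
P=cloud(c)
for n,(u,v) in dict(shaft=(314,211),peg=(293,174),ball=(256,189)).items():print(n,P[v-2:v+3,u-2:u+3].reshape(-1,3)[::6].round(4).tolist())
m=(P[...,2]>.056)&(P[...,2]<.066)&(np.hypot(P[...,0]-.53,P[...,1]-.08)<.02);print(m.sum(),P[m].mean(0),P[m].min(0),P[m].max(0))
m=(P[...,2]>.068)&(P[...,2]<.08)&(np.hypot(P[...,0]-.565,P[...,1]-.105)<.02);print(m.sum(),P[m].mean(0),P[m].min(0),P[m].max(0))
c=dict(np.load("top1.npz"));P=cloud(c)
m=(P[...,2]>.056)&(P[...,2]<.066)&(np.hypot(P[...,0]-.53,P[...,1]-.08)<.02);print('top',m.sum(),P[m].mean(0))
m=(P[...,2]>.068)&(P[...,2]<.08)&(np.hypot(P[...,0]-.565,P[...,1]-.105)<.02);print('top',m.sum(),P[m].mean(0))
m=(P[...,2]>.068)&(P[...,2]<.082)&(np.hypot(P[...,0]-.45,P[...,1]-.073)<.03);print('toptab',m.sum(),P[m].mean(0),P[m].min(0),P[m].max(0))
E
```

```text
shaft [[0.5372, 0.0806, 0.0611], [0.5365, 0.0795, 0.0619], [0.5353, 0.0784, 0.0604], [0.5343, 0.0773, 0.0602], [0.5335, 0.0762, 0.061]]
peg [[0.5721, 0.1043, 0.0636], [0.572, 0.1028, 0.0724], [0.5712, 0.1018, 0.0727], [0.5706, 0.1006, 0.0754], [0.5695, 0.0997, 0.0729]]
ball [[0.5511, 0.1429, 0.0412], [0.55, 0.142, 0.0402], [0.549, 0.1409, 0.04], [0.5483, 0.1396, 0.0414], [0.5471, 0.1386, 0.0403]]
245 [0.5327834  0.07837834 0.06051017] [0.52381359 0.06980608 0.05604425] [0.54122812 0.08723329 0.06299556]
121 [0.56690829 0.10270193 0.07339922] [0.56143877 0.09749998 0.06825174] [0.57219268 0.10825341 0.07595039]
top 79 [0.5305676  0.08038563 0.05963317]
top 36 [0.56481411 0.10479078 0.07236783]
toptab 49 [0.45793081 0.07300472 0.07548982] [0.45540731 0.05994359 0.07238502] [0.46046182 0.08732883 0.07808038]
```

View pics/w1z.png

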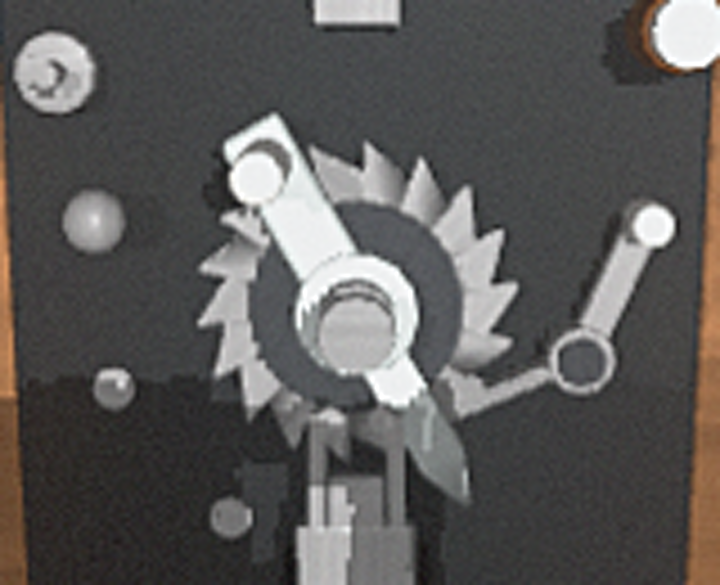

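The zoom confirms the ball pin at the 70° place (93,222), low plugs at (114,388) and (230,517), and the peg at 30°, so q≈0.70. The tool is aligned with the nest: tool z = nest +x, tool x = nest −y. I'll descend behind the peg on its +y side with the fingers closed.

Request:
jog_arm(
  targets=[
    [0, [-4.9, 0, 4.0], 0],
    [0, [-4.9, 0, 4.0], 0],
    [0, [-4.9, 4, 4.0], 0],
    [0, [-4.9, 8, 4.0], 0],
    [0, [-4.9, 12, 4.0], 0],
    [0, [-4.9, 15, 4.0], 0],
    [0, [-4.9, 17, 4.0], 0],
    [0, [-4.9, 17, 4.0], 0],
    [0, [-4.9, 17, 4.0], 0],
  ],
)

```text
time_s: 2.8
ee_pos: [0.5639, 0.1293, 0.071]
eef_rot: [-1.57, -0.0, -1.476]
force: [0.4, 0.6, -0.4]
grip_width: 0.0009
```

```bash
cat >> h.py <<'E'
AX=np.array([.532,.079]);YAW=.092
def nest(p):
    d=np.array(p[:2])-AX;C,S=np.cos(YAW),np.sin(YAW);return np.round(1000*np.array([C*d[0]+S*d[1],-S*d[0]+C*d[1],p[2]]),1)
E
python3 -c "
from h import *
o=ctrl.get_obs();print(nest(o['ee_pos']),o['force'],o['qpos'])"
```

```text
[36.4 47.2 71. ] [ 0.38445911  0.62324461 -0.39150507] [ 1.62160861e-01  4.98564560e-01  1.56723747e+00 -6.80581698e-05
  1.07512096e+00  1.63810363e+00]
```

Request:
jog_arm(
  targets=[
    [0, [0.4, 0, 0], 0],
    [0, [0.8, 0, 0.1], 0],
    [0, [1.4, 0, 0.3], 0],
    [0, [1.9, 0, 0.4], 0],
    [0, [2.4, 0, 0.4], 0],
    [0, [2.9, 0, 0.4], 0],
    [0, [2.9, 0, 0.4], 0],
  ],
)

```text
time_s: 3.5
ee_pos: [0.5711, 0.1011, 0.0706]
eef_rot: [-1.569, 0.0, -1.475]
force: [0.4, 2.0, 5.7]
grip_width: 0.0003
```

Request:
jog_arm(
  targets=[
    [0, [0.5, 0, 0], 0],
    [0, [1.0, 0, -0.1], 0],
    [0, [1.5, 0, -0.3], 0],
    [0, [2.0, 0, -0.5], 0],
    [0, [2.4, 0, -0.7], 0],
    [0, [2.8, 0, -0.9], 0],
    [0, [3.1, 0, -1.1], 0],
    [0, [3.4, 0, -1.3], 0],
    [0, [3.4, 0, -1.3], 0],
  ],
)

```text
time_s: 4.4
ee_pos: [0.5605, 0.0662, 0.0699]
eef_rot: [-1.571, 0.0, -1.475]
force: [0.6, -0.5, -0.2]
grip_width: 0.0003
```

```bash
python3 -c "
from h import *
c=cam('wrist');o=c['obs'];print(nest(o['ee_pos']),o['force'])
save('w2',cv2.resize(c['img'][120:330,200:430],None,fx=2.6,fy=2.6,interpolation=cv2.INTER_CUBIC))"
```

```text
[ 27.2 -15.4  69.9] [ 0.61185886 -0.54556882 -0.18753223]
```

View pics/w2.png

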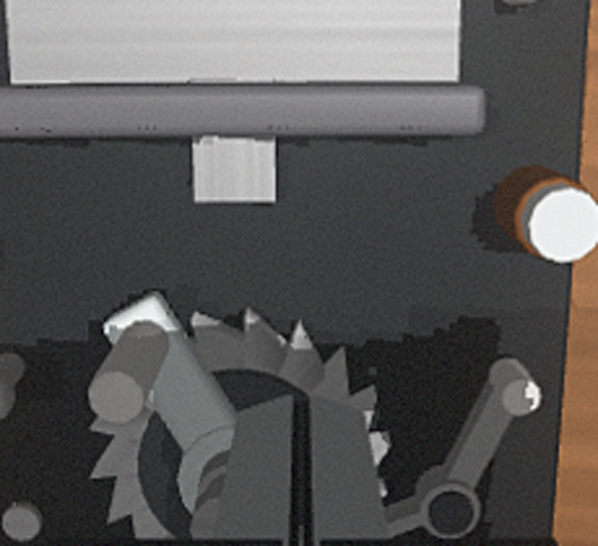

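The crop shows the peg top at (120,395), which is (246,272) in the full image, seemingly still on the −y-unpushed side. I'll check it numerically.

```bash
python3 - <<'E'
from h import *
c=cam("wrist");P=cloud(c)
def w(p):
    C,S=np.cos(YAW),np.sin(YAW);return [AX[0]+C*p[0]-S*p[1],AX[1]+S*p[0]+C*p[1],p[2]]
f=lambda p:((px(c,w(p))[0]-[200,120])*2.6).round()
for k in range(-20,60,10):
    t=np.radians(k);print(k,f([.042*np.cos(t),.042*np.sin(t),.074]))
print('tip',f([.0272,-.0154,.051]), 'vial top',f([.073,-.082,.047]))
u,v=246,272;print([nest(p) for p in P[v-4:v+5:4,u-4:u+5:4].reshape(-1,3)])
print('arm end',nest(P[int(120+315/2.6),int(200+140/2.6)]))
print('finger',[nest(P[int(120+y/2.6),int(200+x/2.6)]) for x,y in[(270,420),(330,420),(290,500)]])
E
```

```text
-20 [290. 383.]
-10 [255. 374.]
0 [218. 371.]
10 [182. 374.]
20 [147. 382.]
30 [114. 397.]
40 [ 86. 416.]
50 [ 62. 440.]
tip [296. 400.] vial top [600. 198.]
[array([39.4, 21.6, 75.3]), array([39.2, 19.7, 74.6]), array([39.1, 17.7, 74.3]), array([36.8, 22. , 74.2]), array([36.4, 20.1, 73.2]), array([36.5, 17.9, 73.4]), array([34.2, 22.3, 73.2]), array([33.9, 20.3, 72.5]), array([34.2, 18.1, 73.2])]
arm end [42.6 22.5 34.3]
finger [array([ 36.6, -10.2,  85.9]), array([ 37.1, -21.4,  87.2]), array([ 37.3, -14.5, 120.9])]
```

```bash
python3 - <<'E'
from h import *
c=cam("wrist");P=cloud(c);print(nest(c["obs"]["ee_pos"]),c["obs"]["force"])
for y in range(262,300,3):
    print(y,[tuple(nest(P[y,x])) for x in (300,308,322,330)])
s=cam("scene");np.savez("s2",**{k:v for k,v in s.items() if k!="obs"})
x,y=px(s,[.5605,.0662,.07])[0];print(x,y)
x,y=int(x),int(y);save("s2",cv2.resize(s["img"][max(0,y-75):y+75,max(0,x-100):x+100],None,fx=4,fy=4,interpolation=cv2.INTER_CUBIC))
E
```

```text
[ 27.5 -15.1  70. ] [-0.14312239  0.11495697 -1.45617961]
262 [(np.float64(25.3), np.float64(-6.1), np.float64(23.4)), (np.float64(25.2), np.float64(-11.4), np.float64(22.8)), (np.float64(25.3), np.float64(-20.6), np.float64(23.3)), (np.float64(25.5), np.float64(-25.9), np.float64(23.8))]
265 [(np.float64(25.1), np.float64(-6.3), np.float64(28.9)), (np.float64(23.4), np.float64(-11.4), np.float64(23.8)), (np.float64(23.0), np.float64(-20.7), np.float64(22.7)), (np.float64(22.9), np.float64(-26.0), np.float64(22.2))]
268 [(np.float64(22.8), np.float64(-6.2), np.float64(28.1)), (np.float64(22.6), np.float64(-11.4), np.float64(27.4)), (np.float64(21.4), np.float64(-20.7), np.float64(24.1)), (np.float64(21.3), np.float64(-26.0), np.float64(23.9))]
271 [(np.float64(20.9), np.float64(-6.2), np.float64(28.7)), (np.float64(20.9), np.float64(-11.4), np.float64(28.4)), (np.float64(19.1), np.float64(-20.7), np.float64(23.5)), (np.float64(19.0), np.float64(-26.0), np.float64(23.2))]
274 [(np.float64(18.6), np.float64(-6.2), np.float64(28.1)), (np.float64(37.4), np.float64(-12.4), np.float64(78.1
[... 1321 characters left out ...]
p.float64(100.3)), (np.float64(37.2), np.float64(-12.8), np.float64(100.6)), (np.float64(36.9), np.float64(-19.1), np.float64(99.9)), (np.float64(36.8), np.float64(-22.7), np.float64(99.6))]
295 [(np.float64(36.9), np.float64(-9.3), np.float64(103.3)), (np.float64(37.1), np.float64(-12.9), np.float64(103.7)), (np.float64(36.8), np.float64(-19.1), np.float64(102.9)), (np.float64(36.8), np.float64(-22.6), np.float64(102.9))]
298 [(np.float64(37.0), np.float64(-9.4), np.float64(106.8)), (np.float64(36.5), np.float64(-12.9), np.float64(105.5)), (np.float64(36.9), np.float64(-19.0), np.float64(106.5)), (np.float64(37.0), np.float64(-22.5), np.float64(106.7))]
322.41281671247145 213.28144028767582
```

View pics/s2.png

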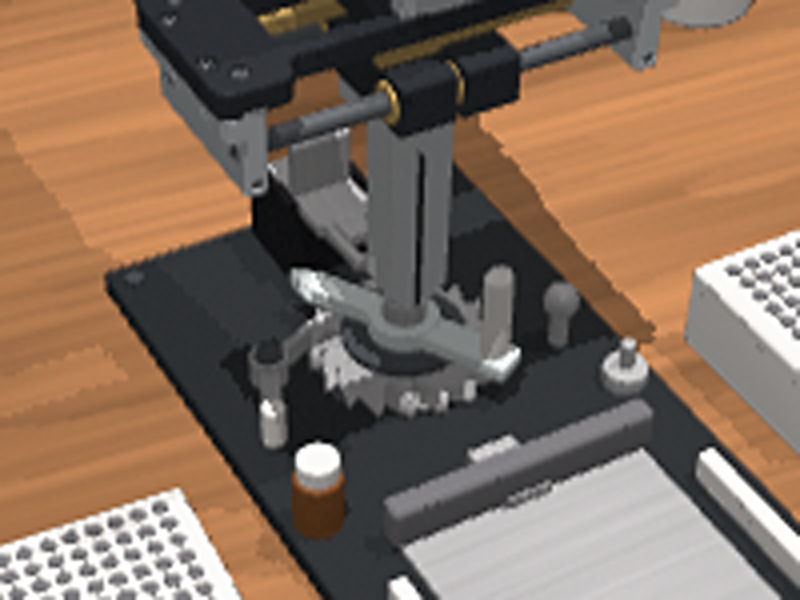

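The scene crop shows the finger (bottom near (405,310)) beyond the peg (497,300), with the peg unmoved. The tips passed over the peg, so they look higher than the 19 mm figure suggests. I'll cross-check with the scene depth.

```bash
python3 - <<'E'
from h import *
s=dict(np.load("s2.npz"));P=cloud(s);x0,y0=222,138
for X in (385,395,405,435):
    print(X,[(Y,*nest(P[y0+Y//4,x0+X//4]).tolist()) for Y in range(200,332,12)])
E
```

```text
385 [(200, 31.3, -26.2, 125.6), (212, 31.1, -26.0, 120.0), (224, 31.5, -26.2, 114.8), (236, 32.8, -26.8, 110.3), (248, 31.6, -26.0, 103.5), (260, 29.8, -24.9, 96.0), (272, 30.9, -25.5, 91.3), (284, 31.7, -25.8, 86.1), (296, -3.8, -5.6, 45.2), (308, -2.2, -6.4, 40.4), (320, -0.7, -7.2, 35.4)]
395 [(200, 34.4, -24.7, 127.2), (212, 37.5, -26.4, 124.6), (224, 38.0, -26.6, 119.5), (236, 35.3, -24.9, 111.4), (248, 35.8, -25.1, 106.2), (260, 35.6, -24.8, 100.2), (272, 34.3, -24.0, 93.2), (284, 34.7, -24.1, 87.7), (296, 36.0, -24.7, 83.0), (308, 2.0, -5.1, 43.0), (320, 1.7, -4.8, 36.3)]
405 [(200, 35.3, -20.2, 126.2), (212, 35.0, -19.9, 120.4), (224, 36.6, -20.7, 116.3), (236, 35.0, -19.6, 109.1), (248, 36.2, -20.2, 104.6), (260, 36.1, -20.0, 98.7), (272, 36.2, -19.9, 93.0), (284, 36.1, -19.8, 87.0), (296, 35.3, -19.1, 80.2), (308, 6.8, -2.3, 45.6), (320, 6.6, -2.0, 38.9)]
435 [(200, 34.7, -8.0, 121.4), (212, 36.8, -9.1, 117.7), (224, 36.0, -8.4, 111.3), (236, 36.3, -8.4, 105.8), (248, 36.0, -8.0, 99.8), (260, 35.7, -7.6, 93.7), (272, 36.1, -7.7, 88.1), (284, 34.8, -6.7, 80.8), (296, -11.6, 21.9, 28.2), (308, 3.7, 12.8, 37.1), (320, 8.7, 10.0, 35.6)]
```

Both cameras put the tip at about z = 76 mm with ee z = 70 mm. So the real tip is about 6 mm above the reported TCP height and has to go 2.5 cm lower. I'll lift, go back behind the peg, and descend in steps while watching force.

Request:
jog_arm(
  targets=[
    [0, [0, -2.5, 0], 0],
    [0, [-2, -2.5, 0.5], 0],
    [0, [-4.5, -2.5, 1.0], 0],
    [0, [-6.4, -2.5, 1.0], 0],
    [0, [-6.4, -2.5, 1.0], 0],
    [0, [-6.4, -1, 1.0], 0],
    [0, [-6.4, 1, 1.0], 0],
    [0, [-6.4, 2.0, 1.0], 0],
    [0, [-6.4, 2.5, 1.0], 0],
    [0, [-6.4, 2.5, 1.0], 0],
  ],
)

```text
time_s: 5.6
ee_pos: [0.5644, 0.1307, 0.0443]
eef_rot: [-1.572, -0.0, -1.476]
force: [-0.0, 0.1, 0.5]
grip_width: 0.0002
```

```bash
python3 - <<'E'
from h import *
c=cam("wrist");P=cloud(c);e=nest(c["obs"]["ee_pos"]);print(e,c["obs"]["force"])
d=P.reshape(-1,3);d=d[~np.isnan(d[:,0])];n=np.array([nest(p) for p in d[(abs(d[:,0]-c["obs"]["ee_pos"][0])<.03)&(abs(d[:,1]-c["obs"]["ee_pos"][1])<.02)]])
m=(abs(n[:,1]-e[1])<9)&(abs(n[:,0]-e[0]-9)<2.5)&(n[:,2]>44);print(m.sum(),np.sort(n[m][:,2])[:40:4])
E
```

```text
[37.  48.5 44.3] [-0.00438723  0.12990945  0.54678308]
2464 [47.4 47.8 48.4 49.  49.1 49.4 50.  50.4 50.6 50.8]
```

Tips are at ≈48–50 mm as wanted. Now the first push, with a check partway.

Request:
jog_arm(
  targets=[
    [0, [0.4, 0, 0], 0],
    [0, [0.9, 0, 0.1], 0],
    [0, [1.4, 0, 0.2], 0],
    [0, [1.9, 0, 0.3], 0],
    [0, [2.4, 0, 0.3], 0],
    [0, [2.9, 0, 0.4], 0],
    [0, [2.9, 0, 0.4], 0],
  ],
)

```text
time_s: 6.35
ee_pos: [0.5717, 0.1021, 0.0454]
eef_rot: [-1.57, 0.0, -1.476]
force: [1.2, 2.5, 0.2]
grip_width: 0.0004
```

```bash
cat > peg.py <<'E'
from h import *
c=cam("wrist");P=cloud(c);o=c["obs"];print(nest(o["ee_pos"]),o["force"])
m=(P[...,2]>.069)&(P[...,2]<.079)&(np.hypot(P[...,0]-AX[0],P[...,1]-AX[1])<.06)&(c["img"].astype(int).min(-1)>70)
d=np.array([nest(p) for p in P[m]])
if len(d):
    k=d[abs(np.hypot(d[:,0],d[:,1])-42)<9]
    if len(k): print(len(k),k.mean(0),k.std(0),'ang',np.degrees(np.arctan2(*k.mean(0)[1::-1])))
E
python3 peg.py
```

```text
[41.7 19.3 45.4] [1.21772963 2.45729352 0.20557598]
467 [42.98843683 -0.39464668 73.16959315] [3.15543023 2.64543428 1.23254253] ang -0.5259775813434349
```

The peg is following and now stands at −0.5°. Continuing to just past −50°.

Request:
jog_arm(
  targets=[
    [0, [0.5, 0, 0], 0],
    [0, [1.0, 0, -0.1], 0],
    [0, [1.5, 0, -0.3], 0],
    [0, [2.0, 0, -0.5], 0],
    [0, [2.4, 0, -0.7], 0],
    [0, [2.8, 0, -0.9], 0],
    [0, [3.1, 0, -1.2], 0],
    [0, [3.4, 0, -1.5], 0],
    [0, [3.4, 0, -1.5], 0],
  ],
)

```text
time_s: 7.3
ee_pos: [0.5592, 0.067, 0.0449]
eef_rot: [-1.571, -0.0, -1.475]
force: [-0.2, 3.7, 0.8]
grip_width: 0.0002
```

```bash
python3 peg.py
```

```text
[ 26.  -14.5  44.9] [-0.15800201  3.66542191  0.8323128 ]
864 [ 30.72546296 -25.36678241  73.62708333] [ 5.07049606 10.8497438   2.20054345] ang -39.54290319473524
```

Request:
jog_arm(
  targets=[
    [0, [0.2, 0, -0.1], 0],
    [0, [0.2, 0, -0.1], 0],
    [0, [-0.5, 0, 0.3], 0],
    [0, [-1.0, 0, 1.5], 0],
    [0, [-1.0, 0, 3.0], 0],
    [0, [-1.0, 0, 3.2], 0],
    [0, [-1.0, 0, 3.2], 0],
  ],
)

```text
time_s: 8.05
ee_pos: [0.5903, 0.0803, 0.0445]
eef_rot: [-1.572, -0.0, -1.475]
force: [-0.1, 0.0, 0.6]
grip_width: 0.0006
```

```bash
python3 peg.py; python3 -c "
from h import *
c=cam('wrist');save('w3',cv2.resize(c['img'][200:400,220:430],None,fx=2.8,fy=2.8,interpolation=cv2.INTER_CUBIC))"
```

```text
[58.2 -4.  44.5] [-0.11386456  0.00342382  0.62618379]
```

View pics/w3.png

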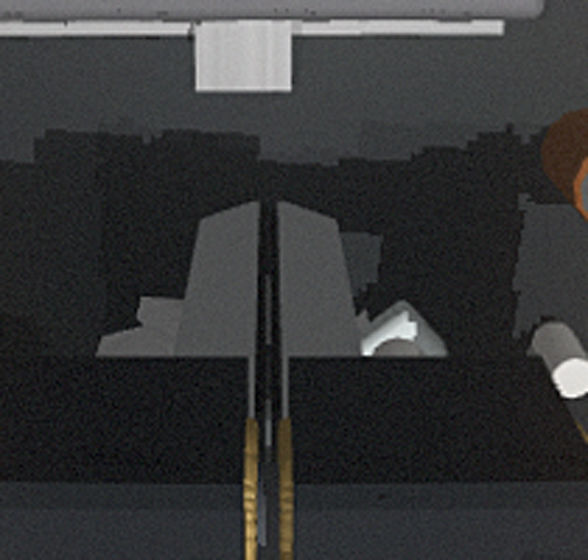

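The crop shows the crank arm end at (402,320), right of the fingers; the peg itself is hidden. I'll measure the arm end using the scene camera and this one.

```bash
cat > ang.py <<'E'
from h import *
def angle(c):
    P=cloud(c);m=(P[...,2]>.066)&(P[...,2]<.078)&(np.hypot(P[...,0]-AX[0],P[...,1]-AX[1])<.055)
    d=np.array([nest(p) for p in P[m]]).reshape(-1,3);r=np.hypot(d[:,0],d[:,1]);d=d[abs(r-42)<9]
    a=np.degrees(np.arctan2(d[:,1],d[:,0]));h=np.histogram(a,bins=range(-180,181,10));return [(int(b),int(k)) for k,b in zip(*h) if k>2]
s=cam("scene");print('scene',angle(s))
t=cam("top");print('top',angle(t))
E
python3 ang.py; python3 - <<'E'
from h import *
c=cam("wrist");P=cloud(c)
for u,v in[(363,309),(366,313),(372,318),(376,323)]:print(nest(P[v,u]))
E
```

```text
scene [(-60, 22), (-50, 37)]
top []
[ 37.6 -33.4  31. ]
[ 35.8 -35.   32.7]
[ 33.7 -38.4  34.9]
[ 29.5 -41.2  33.1]
```

The peg stands at −50°, six clicks from zero. Next I'll push from the +x side, moving toward −x.

Request:
jog_arm(
  targets=[
    [0, [1.7, 0, 0], 0],
    [0, [3.4, 0, 0], 0],
    [0, [3.4, 0, -0.8], 0],
    [0, [3.4, 0, -1.6], 0],
    [0, [3.4, 0, -2.3], 0],
    [0, [3.5, 0, -3.0], 0],
    [0, [3.5, 0, -3.6], 0],
    [0, [3.5, 0, -4.2], 0],
    [0, [3.5, 0, -4.8], 0],
    [0, [3.5, 0, -4.8], 0],
  ],
)

```text
time_s: 9.3
ee_pos: [0.546, 0.0408, 0.0456]
eef_rot: [-1.569, -0.001, -1.475]
force: [3.1, -2.1, 1.2]
grip_width: 0.0005
```

```bash
python3 peg.py;python3 ang.py; python3 -c "
from h import *
c=cam('wrist');P=cloud(c)
m=(P[...,2]>.066)&(P[...,2]<.078)&(np.hypot(P[...,0]-AX[0],P[...,1]-AX[1])<.055);d=np.array([nest(p) for p in P[m]]);print(len(d),d[::40] if len(d) else '')"
```

```text
[ 10.4 -39.4  45.6] [ 3.07716621 -2.11930116  1.15301552]
316 [ 17.94810127 -37.26835443  74.19113924] [6.64024669 5.60997178 2.77988661] ang -64.28495591864113
scene [(-90, 9), (-80, 4), (-70, 52), (-60, 15)]
top []
629 [[ 20.3 -28.   66.1]
 [ 20.4 -35.2  67.6]
 [ 20.2 -34.8  68.2]
 [ 19.4 -33.8  67.7]
 [ 20.4 -32.1  71.1]
 [ 20.2 -50.6  70.5]
 [ 20.3 -45.5  72.1]
 [ 19.4 -40.9  71.1]
 [ 19.9 -35.8  73.5]
 [ 19.9 -30.9  74.8]
 [ 20.  -49.   74.8]
 [ 19.9 -44.   75.7]
 [ 18.6 -39.9  74. ]
 [ 18.7 -41.3  76.4]
 [  9.4 -40.   75.6]
 [ -1.9 -40.5  73.9]]
```

Request:
jog_arm(
  targets=[
    [0, [0, 0, -0.5], 0],
    [0, [0, 0, -0.9], 0],
    [0, [0, 0, -1.2], 0],
    [0, [0, 0, -1.4], 0],
    [0, [0, 0, -1.4], 0],
    [0, [0, 0, 0.5], 0],
    [0, [0, 0, 2.5], 0],
    [0, [0, -3, 4], 0],
    [0, [0, -7, 4], 0],
    [0, [0, -7, 4], 0],
  ],
)

```text
time_s: 10.5
ee_pos: [0.5877, 0.0452, 0.1193]
eef_rot: [-1.565, -0.0, -1.475]
force: [-0.4, -0.5, -0.7]
grip_width: 0.0005
```

```bash
python3 peg.py;python3 ang.py; python3 -c "
from h import *
c=cam('wrist');save('w4',cv2.resize(c['img'][150:350,200:430],None,fx=3,fy=3,interpolation=cv2.INTER_CUBIC))"
```

```text
[ 52.4 -38.8 119.3] [-0.3628967  -0.45076949 -0.73520873]
28 [-13.84642857 -40.29642857  73.53571429] [3.13328697 0.36398797 0.71823906] ang -108.96345345545386
scene [(-120, 19), (-110, 34)]
top []
```

View pics/w4.png

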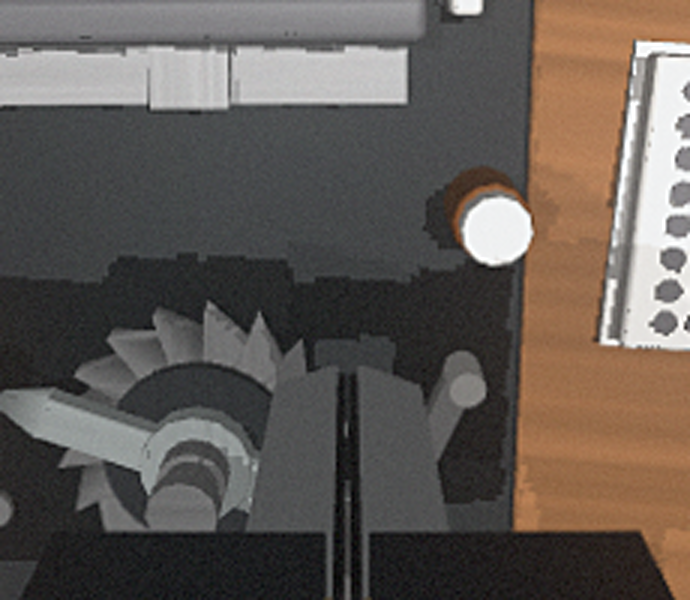

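The pointer (tip at (10,400)) now points at the 70° pin, and both cameras put the peg at about −110°. Now over to behind the clip's tab.

Request:
jog_arm(
  targets=[
    [0, [-1, 0, -4], 0],
    [0, [-2.5, 0, -8], 0],
    [0, [-3.9, 0, -12], 0],
    [0, [-3.9, 0, -15.2], 0],
    [0, [-3.9, 0, -15.2], 0],
    [0, [-3.9, 2, -15.2], 0],
    [0, [-3.9, 4, -15.2], 0],
    [0, [-3.9, 6, -15.2], 0],
    [0, [-3.9, 6.5, -15.2], 0],
    [0, [-3.9, 6.5, -15.2], 0],
  ],
)

```text
time_s: 11.7
ee_pos: [0.431, 0.069, 0.0493]
eef_rot: [-1.572, 0.0, -1.475]
force: [-0.4, -0.9, 0.0]
grip_width: 0.0003
```

```bash
python3 - <<'E'
from h import *
o=ctrl.get_obs();print(nest(o["ee_pos"]),o["force"])
c=cam("scene");save("s3",cv2.resize(c["img"][145:265,245:405],None,fx=5,fy=5,interpolation=cv2.INTER_CUBIC))
P=cloud(cam("wrist"));d=P.reshape(-1,3);d=d[~np.isnan(d[:,0])];d=d[np.hypot(d[:,0]-.455,d[:,1]-.073)<.06];n=np.array([nest(p) for p in d])
m=(n[:,2]>72)&(n[:,2]<80)&(abs(n[:,1])<16)&(n[:,0]>-88);print('tab',m.sum(),n[m].min(0),n[m].max(0),n[m].mean(0)) if m.sum() else 0
E
```

```text
[-101.5   -0.6   49.3] [-0.44647713 -0.8911223   0.046918  ]
tab 787 [-75.1 -14.5  72.1] [-69.5  13.1  78.6] [-71.83532402  -0.86848793  76.10724269]
```

View pics/s3.png

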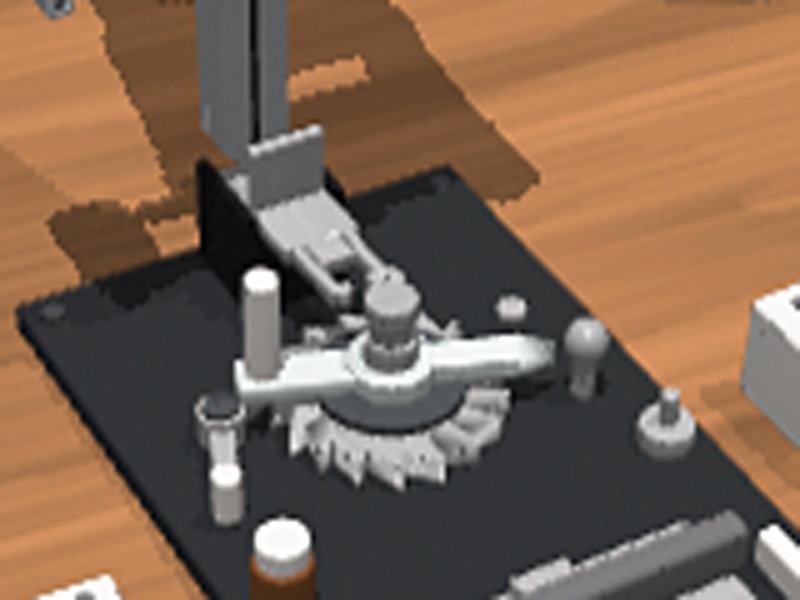

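The scene crop shows the pointer tip (550,350) right at the ball pin (587,340), and the fingers behind the tab (285,165). The tips are only about 1 mm above the rails, so I'll raise 6 mm and then push.

Request:
jog_arm(
  targets=[
    [0, [0, -0.6, 0], 0],
    [0, [0, -0.6, 0.6], 0],
    [0, [0, -0.6, 1.2], 0],
    [0, [0, -0.6, 1.8], 0],
    [0, [0, -0.6, 2.4], 0],
    [0, [0, -0.6, 3.0], 0],
    [0, [0, -0.6, 3.4], 0],
    [0, [0, -0.6, 3.7], 0],
    [0, [0, -0.6, 4.0], 0],
    [0, [0, -0.6, 4.0], 0],
  ],
)

```text
time_s: 12.8
ee_pos: [0.4711, 0.073, 0.0558]
eef_rot: [-1.571, -0.0, -1.475]
force: [0.7, 0.3, -0.3]
grip_width: 0.0005
```

Request:
jog_arm(
  targets=[
    [0, [0, 0, 0.2], 0],
    [0, [0, 0, 0.4], 0],
    [0, [0, 0, 0.4], 0],
    [0, [0, 0, 0.4], 0],
  ],
)

```text
time_s: 13.2
ee_pos: [0.4749, 0.0733, 0.056]
eef_rot: [-1.57, -0.0, -1.475]
force: [0.1, 0.4, 0.5]
grip_width: 0.0002
```

```bash
cat > tab.py <<'E'
from h import *
o=ctrl.get_obs();print(nest(o["ee_pos"]),o["force"])
for k in("wrist","scene"):
    P=cloud(cam(k));d=P.reshape(-1,3);d=d[~np.isnan(d[:,0])];d=d[np.hypot(d[:,0]-.47,d[:,1]-.073)<.06];n=np.array([nest(p) for p in d])
    m=(n[:,2]>68)&(n[:,2]<80)&(abs(n[:,1])<16)&(n[:,0]>-88)&(n[:,0]<-30)
    if m.sum(): print(k,m.sum(),np.percentile(n[m],[2,50,98],axis=0).round(1).tolist())
E
python3 tab.py
```

```text
[-57.4  -0.4  56. ] [0.08912749 0.3748629  0.50262063]
wrist 1085 [[-49.4, -13.7, 68.6], [-44.4, -1.3, 76.2], [-42.3, 12.2, 79.4]]
scene 143 [[-63.9, -12.1, 68.3], [-46.1, -1.9, 75.3], [-42.9, 14.3, 79.3]]
```

The tab front is at x≈−42.4 mm (home is −42.5) and there is no force left, so it has snapped. I'll nudge gently to the stop to confirm.

Request:
jog_arm(
  targets=[
    [0, [0, 0, 0.1], 0],
    [0, [0, 0, 0.2], 0],
    [0, [0, 0, 0.2], 0],
  ],
)

```text
time_s: 13.6
ee_pos: [0.4753, 0.0734, 0.0558]
eef_rot: [-1.575, -0.0, -1.475]
force: [-12.4, -2.5, 8.8]
grip_width: 0.0007
```

Request:
jog_arm(
  targets=[
    [0, [0, 0, 0.1], 0],
    [0, [0, 0, 0.1], 0],
  ],
)

```text
time_s: 13.8
ee_pos: [0.4754, 0.0734, 0.0558]
eef_rot: [-1.577, -0.0, -1.475]
force: [-19.2, -3.6, 15.0]
grip_width: 0.0004
```

It is hard against the home stop. Backing off, lifting clear, and doing a final check.

Request:
jog_arm(
  targets=[
    [0, [0, 0, -0.8], 0],
    [0, [0, 0, -2.5], 0],
    [0, [0, -3, -3], 0],
    [0, [0, -7, -4], 0],
    [0, [0, -11, -8], 0],
    [0, [0, -14, -8], 0],
    [0, [0, -14, -8], 0],
    [0, [0, -14, -8], 0],
  ],
)

```text
time_s: 14.6
ee_pos: [0.3982, 0.066, 0.1961]
eef_rot: [-1.569, -0.0, -1.475]
force: [-0.3, 0.9, -0.6]
grip_width: 0.0003
```

```bash
python3 tab.py; python3 ang.py; python3 -c "
from h import *
c=cam('scene');save('s4',cv2.resize(c['img'][145:265,245:405],None,fx=5,fy=5,interpolation=cv2.INTER_CUBIC))"
```

```text
[-134.4   -0.7  196.1] [-0.27016066  0.92572179 -0.61138577]
wrist 244 [[-47.6, -14.2, 74.5], [-45.2, -0.6, 76.4], [-42.9, 12.2, 78.3]]
scene 94 [[-49.2, -12.3, 68.4], [-44.8, 0.4, 73.9], [-42.8, 15.1, 78.2]]
scene [(-180, 27), (-170, 24), (-120, 19), (-110, 35), (160, 28), (170, 30)]
top [(-180, 14), (-170, 9), (-120, 25), (-110, 13), (160, 15), (170, 18)]
```

View pics/s4.png

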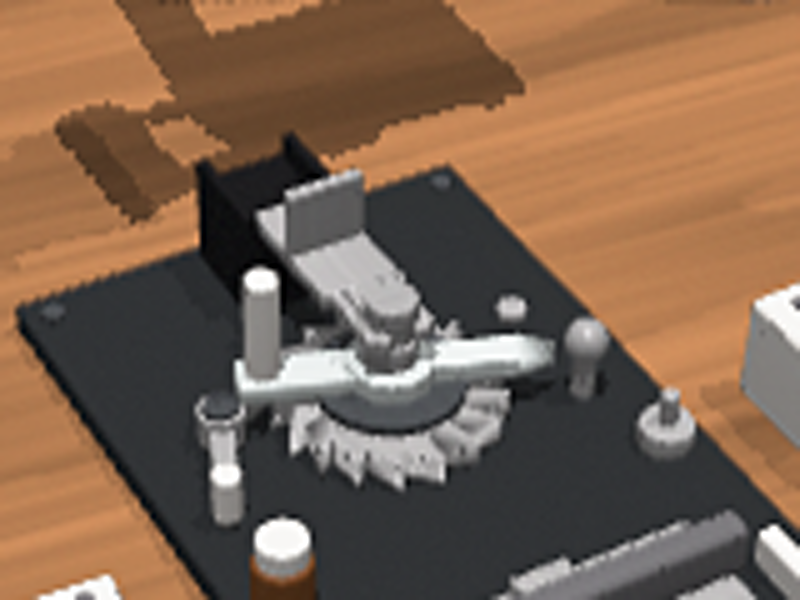

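The pointer (550,350) is still at the ball pin (587,340), and the clip prongs surround the shaft at (390,320). The tab spans x −47.6 to −42.9 mm, which is home. The vial and thumbscrew have not moved, so I'm handing in.

```bash
python3 -c "
from station import ctrl
print(ctrl.hand_in())"
```

```text
the job is handed in; nothing more can be done
None
```

The crank is set at the ball-headed pin, the spring clip is home in the shaft groove, and I handed the job in at about 15 s with the robot clear of everything.

- **Crank:** The ball pin is at the 70° place. I pushed the peg seven clicks clockwise, from q ≈ 0.70 to q ≈ 3.14, and let the crank settle back. The scene and top cameras both put the peg at about −110°, and the last picture shows the pointer at the ball pin. It still held after release, so the pawl has caught.
- **Clip:** I then pushed it until it snapped. The tab now spans nest x −47.6 to −42.9 mm, where fully home is −47.5 to −42.5 mm. A final nudge met the hard stop, with about 19 N along the push and 15 N upward at the wrist.
- **Loose parts:** By eye, the vial and thumbscrew look unmoved in the last picture. The two plates were not measured at the end, but the arm never went near them.
- **What disagreed:** The fingertips were about 5–6 mm above the reported tool position, not 19 mm below it as stated. The first pass therefore slid over the top of the peg, touching it with about 6 N and not moving it. I measured the real tip height with two cameras and repeated the push 25 mm lower.

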